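Index the tube carousel to its reader and lock it

TASK

On the sample carousel, push on the spokes with one fingertip to turn the rotor until the one large tube stands squarely in front of the reader's dark window, then push the steel lock lever all the way over against its stop pin. Push gently and never touch the tubes; the carousel stays where it stands on the bench, neither shoved along nor lifted, and everything else on the bench is left undisturbed.

Things in the scene. Friction and masses are not known exactly. Their poses are not given: they have to be found in the camera images.
- stand: Loose heavy carousel, about 4 kg, standing on the bench by its weight. Origin on the rotor axis at bench height, z up. White base plate: x from -140 to 140 mm, y from -165 to 185, 18 mm thick. Reader: grey box 64 mm wide (x), y from 146 to 180, top at 98 mm, with a 30 mm wide dark window facing the axis. Below the spokes there is only the plate and an axle of radius 11 mm.
- spokes: Rotor; origin on its axis at bench height, y axis towards the large tube. Hub radius 24 mm, 52 to 74 mm above the bench. Four aluminium spokes at right angles (along x and y), 12 mm wide, 54 to 66 mm above the bench, bare from 24 to 84 mm from the axis. At each end, 100 mm out, a grey collar (radius 16 mm, 53 to 67 mm high) holds a tube, one large and three small.
- rotor (a joint): Rotor angle, rad, counter-clockwise from above; 0 (or 2 pi) when the large tube stands at the reader. At angle q the large tube's spoke points 1.571 + q from the stand's x axis, the others at quarter turns from it. Starts between 0.7 and 5.6; turns freely either way beyond a full turn, light friction (about 1 N at a spoke), stays where it is left.
- large_tube_cap (a point): Centre of the top of the large tube's cap, 82 mm above the bench, 100 mm from the rotor's axis; turns with the rotor.
- read_mark (a point): Where the large tube's cap centre must come, in front of the middle of the reader's window: 100 mm from the rotor's axis along the stand's +y, 82 mm up. Fixed to the stand; a thin dark line on the plate runs below it towards the reader.
- lever_pivot (a point): Pivot of the lock lever, on the stand at x = -40, y = -145 mm, 47 mm above the bench, near the plate's edge opposite the reader. It is fixed to the stand.
- lock_lever (a joint): Lever angle about its vertical pivot, rad, counter-clockwise from above. At 0 it is fully open and points outward, -1.2 rad from the stand's x axis; at 1.2 it is home, parallel to that axis, against the thin stop pin. Starts 0 to 0.4. Light friction (about 1 N), stays where it is left. It does not itself hold the rotor: do not bump the rotor afterwards.
- lever_arm: The lock lever: steel bar 80 mm long from the pivot, 12 mm wide, 41 to 53 mm above the bench, with an upright black peg 14 mm across, 76 mm from the pivot, up to 71 mm. Below it only the 18 mm plate and, beyond its edge, the bench. Origin on the pivot axis 40 mm above the bench, x axis along the bar to the peg.
- lock_lever_peg (a point): Top centre of the lever's upright peg, 76 mm from the pivot, 71 mm above the bench; moves with the lever.
- large_tube: The large tube (22 mm across, from 26 to 82 mm above the bench, red cap 28 mm across), fixed in the rotor; origin at bench height below it. Not to be touched.
- small_tube0: One of three small tubes (12 mm across, from 40 to 74 mm above the bench, red cap 15 mm across), fixed in the rotor; origin at bench height below it. Not to be touched.
- small_tube1: One of three small tubes (12 mm across, from 40 to 74 mm above the bench, red cap 15 mm across), fixed in the rotor; origin at bench height below it. Not to be touched.
- small_tube2: One of three small tubes (12 mm across, from 40 to 74 mm above the bench, red cap 15 mm across), fixed in the rotor; origin at bench height below it. Not to be touched.
- pot: Bystander: loose white lidded specimen pot, 42 mm across and high, standing on the base plate to one side of the reader; origin at its underside.
- stopper: Bystander: loose dark rubber stopper, 32 mm across, 30 mm high, on the base plate to the other side of the reader; origin at its underside.
- beaker: Bystander: loose clear beaker, 56 mm across, 65 mm high, on the bench beside the plate's long +x edge; origin at its underside.
- tube_rack: Bystander: loose white rack, 70 x 150 mm, with seven red-capped tubes to 87 mm height, on the bench; origin at its underside.
- reagent: Bystander: loose amber bottle, 60 mm across, 130 mm high; origin at its underside.
- jar: Bystander: loose white jar, 64 mm across, 80 mm high; origin at its underside.
- tip_box: Bystander: loose grey pipette-tip box, 120 x 85 x 50 mm; origin at its underside.

How it is judged:
By the outcome, as a careful person would: the job done as asked, in the order asked, and still so for the second after the job is handed in, with the robot touching nothing.
It also fails if it takes over 61 s, if anything falls off the work surface, if the arm or the gripper's body presses on something with over 40 N, if the wrist force passes 120 N, or if a joint passes its speed limit or range.

ROBOT

A 6-joint arm with a two-finger parallel gripper is mounted at the origin on the work surface. World frame = base frame: x ahead of the robot, y to its left, z up, the work surface at z = 0. Lengths are in m, angles in rad, forces in N, time in s.
With the tool pointing down it reaches from about 0.375 to 0.9 m from the base axis. Payload 3.1 kg.
Tool frame: the origin (TCP) lies midway between the tips of the shut fingers; the grasp point (between the pads) lies pinch_z behind it (pinch_z is the distance from the TCP to the grasp point, in m); y points along the fingers, z is the direction in which the jaws open and shut, and the axes are right-handed (so a half turn about y gives the same grasp; the last joint's range is limited). The gripper opens to 87 mm and grips with 3 to 60 N. Pads are 19 mm wide; open, the fingers measure 117 mm over their backs; the gripper's body (75 mm by 190 mm) begins 51 mm behind the grasp point.
Start: joints at [-1.347, 0.527, 1.433, -0, 1.181, -0.178], TCP at [0.244, -0.575, 0.223] pointing down, gripper open.
Joint ranges: [-3.08, 3.08], [-0.75, 2.2], [0.22, 2.44], [-1.43, 4.57], [0, 2.65], [-2.85, 2.85]. Speed limits (rad/s): [2.79, 2.79, 3.14, 3.14, 3.14, 3.14].

INTERFACE

Orientations are given as a unit quaternion [x, y, z, w].
In Python, from rig import get_obs, camera, hand_in, pinch_z gives the robot as it stands. The module is installed in compiled form; this text tells all that it offers.
- The arm moves only by the tool arm_command, never from a script. Its argument "plan" is a list of rows, each a list of 2 entries, a list of its own where there are three numbers: the shift along the world's x, y, z in units of 25 mm (1.0 is 25 mm), then the turn about the world's z in units of 5 degrees (1.0 is 5 degrees). A call has 1 to 5 rows; each row is the pose to reach, as a shift and turn from the pose commanded when the call began; what a row does not reach only later rows make up. A row lasts 1/10 s, in which the tool goes at most 50 mm and 8.59 degrees, less where a joint would pass 70% of its speed; a pose out of reach is approached as far as the arm can. A call with a gripper value outside its range is refused whole. "fingers" is the opening, from -1 (shut) to 1 (fully open), set as the call begins (left out, the last holds). The fingers move at their own pace and stop on an object; "force" is the grip in N (left out, the last holds). Time passes only in rows, so rows that repeat a pose let the fingers close. It gives the time, the measured TCP pose, the force and the opening at its end, in the units of the state.
- get_obs(): the state, without advancing time (a new reading comes with each control period).
- camera(name): name is "scene" or "top"; returns a dict with "pixels" (384x512x3 uint8, red, green, blue), "camera_matrix" (3x3 intrinsics, pixels), "distortion" ([k1, k2, p1, p2, k3] as OpenCV has them; the pictures are not rectified), "R" (3x3) and "t" (3): a world point X has camera coordinates R X + t. Camera axes: x right, y down, z forward; pixel columns grow to the right and rows downward; lengths in m; the calibration is good to about 2 mm. A picture is of the moment at which its call begins. There is no depth.
- hand_in(): hands the job in, once; it reports no verdict.
The state is a dict: "time": time; "q": joint angles; "joint_velocities": joint speeds; "joint_torque": joint torques, N m; "position": TCP position; "tool_rot": TCP orientation; "ft_force": force on the tool from outside, world axes, zero at the start; "moment": the same for the moment, N m; "grip_width": finger opening in m.
Only numpy, scipy, OpenCV 4.12 (cv2) and the standard library are available. Lean on these libraries where they do the work, as an engineer would, in place of code of your own. Each camera call takes 0.05 s, during which the arm holds its last target.

## Working session

There is one attempt and no reset: what is moved stays moved. The work goes in short steps, Python scripts to look and compute and a tool call to move; the robot and the scene stay as the last step left them, time stands still between calls to the robot, and variables do not carry over. Pictures are saved under pics/ and viewed, and the job is handed in when it is done.

Besides the shell and the picture viewer there is one more tool, called as name(argument=value, ...), one argument or row to a line, values as JSON. arm_command: Moves the arm, as the interface text tells. Its arguments: {"type":"object","properties":{"plan":{"type":"array"},"fingers":{"type":"number"},"force":{"type":"number"}},"required":["plan"]}

```bash
mkdir -p pics
python3 - <<'E'
from rig import *
import cv2,pickle
o=get_obs();print(o,pinch_z)
for n in("scene","top"):
    c=camera(n);pickle.dump(c,open(n+'.pkl','wb'));cv2.imwrite(f'pics/{n}0.png',cv2.resize(c['pixels'][:,:,::-1],(800,600),interpolation=cv2.INTER_CUBIC))
    print(c['camera_matrix'],c['distortion'],c['R'],c['t'])
E
```

```text
{'time': 0.0, 'q': array([-1.34749698e+00,  5.28488338e-01,  1.43390286e+00, -2.51396440e-05,
        1.18135863e+00, -1.78509000e-01]), 'joint_velocities': array([-1.46262542e-03, -1.93806317e-04,  1.23159112e-03, -8.84340321e-04,
       -8.84912869e-05, -7.32272857e-04]), 'joint_torque': array([-5.29812842e-04, -4.40039062e+01, -1.76592278e+01,  6.31661760e-02,
        5.79477358e-02, -1.60171389e-04]), 'position': array([ 0.24427917, -0.57449692,  0.22155782]), 'tool_rot': array([-0.1411355 ,  0.69364564, -0.69212104,  0.14108491]), 'ft_force': array([ 0.19862824,  0.06400889, -0.56280798]), 'moment': array([ 0.0087409 ,  0.01128509, -0.05324008]), 'grip_width': 0.08726342596878862} 0.0187
[[475.5172521    0.         262.07546125]
 [  0.         475.5172521  198.19036728]
 [  0.           0.           1.        ]] [0.04142834 0.         0.         0.         0.        ] [[-0.8454978   0.53393286 -0.00701243]
 [ 0.40280717  0.62912548 -0.66479133]
 [-0.35054224 -0.56490427 -0.74699619]] [ 0.44148873 -0.18944881  1.60526333]
[[376.58570379   0.         247.96531454]
 [  0.         376.58570379 190.0949676 ]
 [  0.           0.           1.        ]] [-0.0889496  0.         0.         0.         0.       ] [[ 9.02314983e-03 -9.99959264e-01 -2.28386705e-04]
 [-9.97273404e-01 -8.98218467e-03 -7.32466967e-02]
 [ 7.32416615e-02  8.88679906e-04 -9.97313827e-01]] [0.01527784 0.56175134 1.38655418]
```

View pics/top0.png

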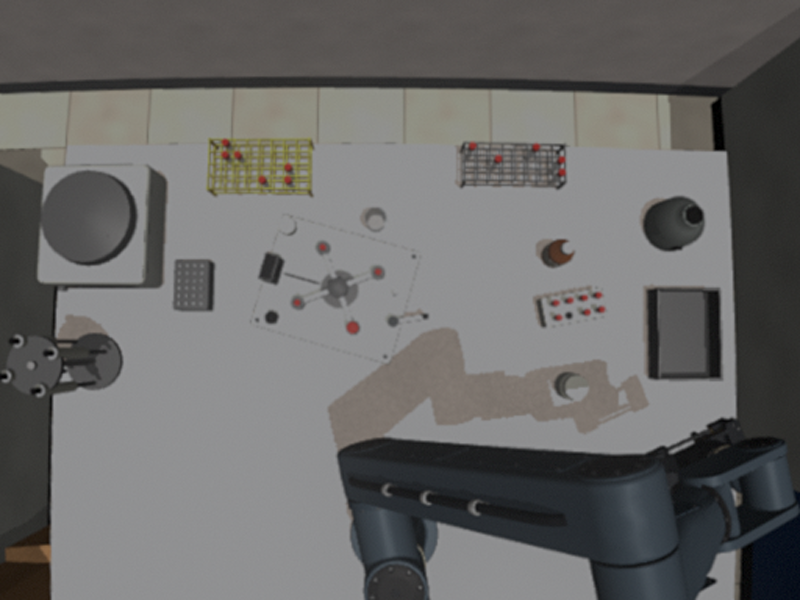

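View pics/scene0.png

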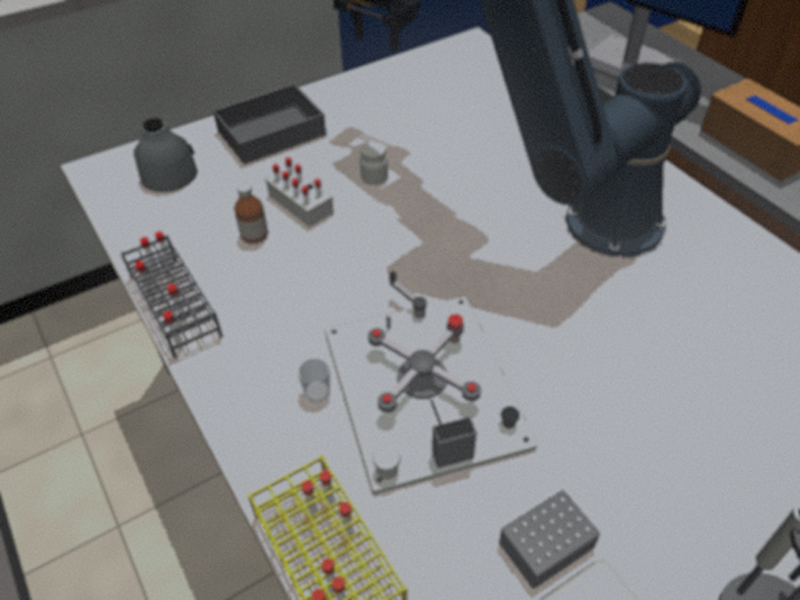

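The top view shows the hub near (340,288), reader (271,268), large red cap (353,327), lever pivot (393,320) and peg (425,316). In the scene view the large cap is at (456,321) and the peg near (393,277). Next I'll measure these.

```bash
cat > h.py <<'E'
import numpy as np,cv2,pickle
def ray(c,uv):
    p=cv2.undistortPoints(np.array([[uv]],float),c['camera_matrix'],c['distortion'])[0,0]
    R=c['R'];o=-R.T@c['t'];d=R.T@np.array([p[0],p[1],1]);return o,d
def onz(c,uv,z):
    o,d=ray(c,uv);return o+d*(z-o[2])/d[2]
def proj(c,X):
    return cv2.projectPoints(np.array([X],float),cv2.Rodrigues(c['R'])[0],c['t'],c['camera_matrix'],c['distortion'])[0][0,0]
def reds(c):
    p=c['pixels'].astype(int);w=np.clip(p[:,:,0]-np.maximum(p[:,:,1],p[:,:,2])-35,0,None)
    n,l,s,ce=cv2.connectedComponentsWithStats((w>0).astype(np.uint8))
    r=[]
    for i in range(1,n):
        if s[i,4]>=6:
            y,x=np.nonzero(l==i);ww=w[y,x];r.append((s[i,4],(x*ww).sum()/ww.sum(),(y*ww).sum()/ww.sum()))
    return r
E
python3 - <<'E'
from h import *
for n in('top','scene'):
    c=pickle.load(open(n+'.pkl','rb'))
    for a,u,v in reds(c):
        z=.08 ;X=onz(c,(u,v),.074)
        if .5<X[0]+.3 and -.2<X[1]<.45: print(n,a,round(u,1),round(v,1),onz(c,(u,v),.073).round(4),onz(c,(u,v),.081).round(4))
c=pickle.load(open('top.pkl','rb'));im=c['pixels'][125:245,150:285,::-1]
cv2.imwrite('pics/topc.png',cv2.resize(im,None,fx=5,fy=5,interpolation=cv2.INTER_CUBIC))
c=pickle.load(open('scene.pkl','rb'));im=c['pixels'][165:320,200:350,::-1]
cv2.imwrite('pics/scenec.png',cv2.resize(im,None,fx=3.8,fy=3.8,interpolation=cv2.INTER_CUBIC))
E
```

```text
top 18 143.6 90.6 [0.9254 0.4117 0.073 ] [0.9227 0.4094 0.081 ]
top 20 302.1 92.8 [ 0.92   -0.1765  0.073 ] [ 0.9173 -0.1754  0.081 ]
top 16 143.5 98.5 [0.895 0.411 0.073] [0.8924 0.4087 0.081 ]
top 16 151.5 98.5 [0.8948 0.3809 0.073 ] [0.8922 0.3787 0.081 ]
top 17 183.9 106.5 [0.8644 0.2592 0.073 ] [0.862  0.2578 0.081 ]
top 19 167.2 114.5 [0.834  0.3199 0.073 ] [0.8318 0.3181 0.081 ]
top 19 183.6 114.5 [0.8339 0.2591 0.073 ] [0.8317 0.2577 0.081 ]
top 12 206.0 157.8 [0.6739 0.1735 0.073 ] [0.6726 0.1726 0.081 ]
top 13 241.5 173.5 [0.6176 0.0442 0.073 ] [0.6167 0.0441 0.081 ]
top 13 189.7 193.2 [0.5447 0.2301 0.073 ] [0.5441 0.2289 0.081 ]
top 43 225.2 209.2 [0.4884 0.1014 0.073 ] [0.4882 0.1009 0.081 ]
scene 41 106.9 201.4 [ 0.9142 -0.1929  0.073 ] [ 0.915  -0.1851  0.081 ]
scene 73 291.0 204.6 [0.4864 0.0954 0.073 ] [0.4906 0.1009 0.081 ]
scene 22 240.5 212.5 [0.6196 0.044  0.073 ] [0.6228 0.05   0.081 ]
scene 28 301.5 247.3 [0.5465 0.2301 0.073 ] [0.5502 0.2345 0.081 ]
scene 30 247.2 254.3 [0.676  0.1734 0.073 ] [0.6787 0.1783 0.081 ]
scene 52 207.8 304.1 [0.8273 0.245  0.073 ] [0.8288 0.2494 0.081 ]
scene 52 196.2 310.6 [0.858  0.2453 0.073 ] [0.8593 0.2496 0.081 ]
scene 59 220.4 324.6 [0.8276 0.3065 0.073 ] [0.829  0.3103 0.081 ]
scene 62 209.3 361.0 [0.8885 0.3679 0.073 ] [0.8895 0.3713 0.081 ]
scene 69 216.1 373.0 [0.8885 0.3984 0.073 ] [0.8895 0.4015 0.081 ]
scene 57 203.3 380.4 [0.9186 0.3977 0.073 ] [0.9193 0.4008 0.081 ]
```

View pics/topc.png

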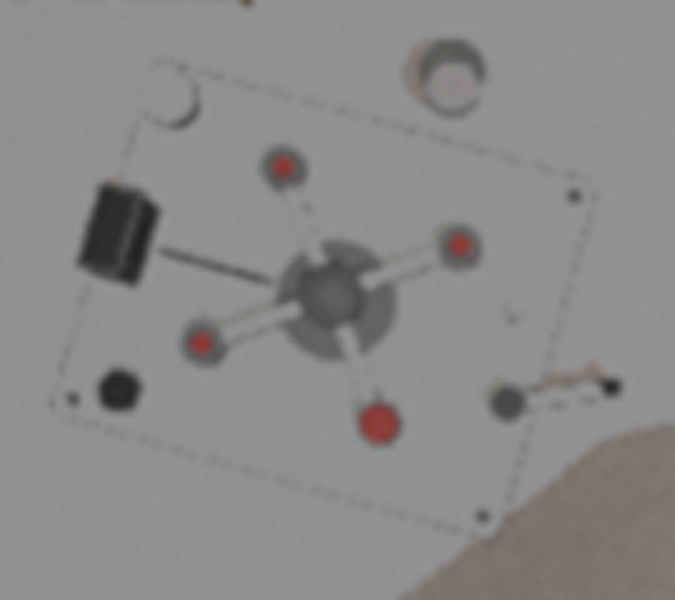

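View pics/scenec.png

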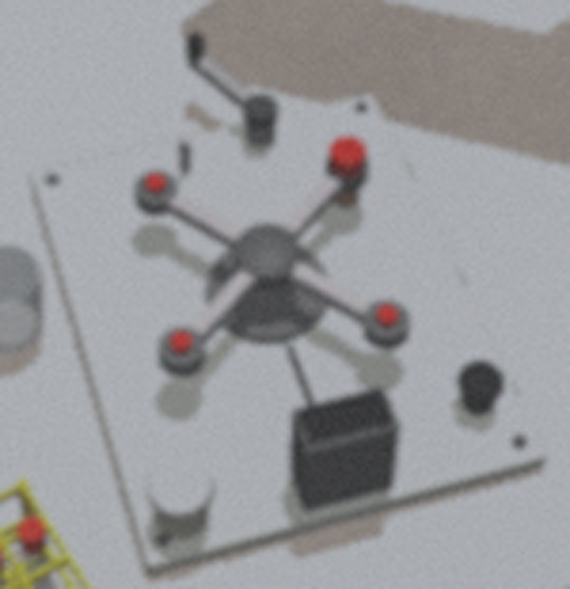

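Run:
```python
from h import *
t=pickle.load(open('top.pkl','rb'));s=pickle.load(open('scene.pkl','rb'))
T=lambda u,v,z:onz(t,(150+(u+.5)/5-.5,125+(v+.5)/5-.5),z)
S=lambda u,v,z:onz(s,(200+(u+.5)/3.8-.5,165+(v+.5)/3.8-.5),z)
for f,pts in((T,[(155,60),(597,183),(496,541),(51,410)]),(S,[(146,576),(32,178),None,(545,460)])):
    P=[f(*p,.018)[:2] if p else None for p in pts];print([p.round(4) if p is not None else 0 for p in P])
    # +y end: 0,3 ; -y: 1,2 ; 
    d=P[0]-P[1];print('y dir',np.degrees(np.arctan2(d[1],d[0])),np.hypot(*d))
    if P[2] is not None:
        d=P[3]-P[2];print('y dir',np.degrees(np.arctan2(d[1],d[0])),np.hypot(*d))
        print('ctr',np.mean(P,0))
    d=P[0]-P[3];print('x dir',np.degrees(np.arctan2(d[1],d[0])),np.hypot(*d))
a=T(162,250,.018);b=T(268,282,.018);d=(a-b);print('line',np.degrees(np.arctan2(d[1],d[0])),a,b)
a=S(292,345,.018);b=S(312,404,.018);d=(b-a);print('lineS',np.degrees(np.arctan2(d[1],d[0])),a,b)
print('peg',T(612,387,.071),S(196,37,.071),'piv',T(507,402,.055),S(261,102,.055))
print('pin',T(512,316,.05),S(185,146,.05))
c=np.array([.5815,.1372]);th=np.radians(74)  # placeholder
for n,(f,p,z) in dict(screws1=(T,(574,196),.018),screw2=(T,(482,517),.018),screw3=(T,(72,398),.018)).items(): print(n,f(*p,z))
print('beaker', T(450,90,.065), S(17,330,.065))
```

```text
[array([0.7634, 0.2782]), array([ 0.6717, -0.0579]), array([0.4027, 0.0158]), array([0.4967, 0.3505])]
y dir 74.74101355233933 0.34844574276946466
y dir 74.29927972253805 0.347625552284676
ctr [0.58360126 0.14664593]
x dir -15.155899447675763 0.27623409516413233
[array([0.7705, 0.2838]), array([ 0.6756, -0.051 ]), 0, array([0.5012, 0.354 ])]
y dir 74.18718607464189 0.3480151663322166
x dir -14.606679905436234 0.278210333276157
line 73.70618731758144 [0.61805316 0.26928605 0.018     ] [0.59451228 0.18875021 0.018     ]
lineS 72.29804232237186 [0.59307097 0.18502704 0.018     ] [0.60851552 0.2334155  0.018     ]
peg [ 0.51574808 -0.0665078   0.071     ] [ 0.51722156 -0.06717672  0.071     ] piv [0.50484073 0.00878985 0.055     ] [0.50376968 0.00562015 0.055     ]
pin [0.56798679 0.00562464 0.05      ] [0.57384169 0.00868744 0.05      ]
screws1 [ 0.66160479 -0.04063626  0.018     ]
screw2 [0.42035726 0.02637759 0.018     ]
screw3 [0.50590249 0.33477523 0.018     ]
beaker [0.73223576 0.05246964 0.065     ] [0.76273328 0.10072457 0.065     ]
```

arm_command(
  plan=[
    [[0.4,0.8,0],0.5],
    [[1.2,2.2,0],1.4],
    [[2.0,3.8,0],2.3],
    [[2.8,5.4,0],3.2],
    [[3.6,7.0,0],4.1],
  ],
  fingers=-1,
  force=20,
)

```text
time: 0.6
position: [0.3348, -0.3984, 0.2222]
tool_rot: [-0.263, 0.657, -0.656, 0.263]
ft_force: [0.4, -0.1, 0.5]
grip_width: 0.0549
```

arm_command(
  plan=[
    [[0.8,1.6,0],1.0],
    [[1.6,3.2,0],2.0],
    [[2.4,4.8,0],3.0],
    [[3.2,6.4,0],4.0],
    [[4.0,8.0,0],5.0],
  ],
)

```text
time: 1.1
position: [0.4348, -0.1984, 0.2224]
tool_rot: [-0.399, 0.584, -0.584, 0.399]
ft_force: [0.8, -1.9, 0.7]
grip_width: 0.0154
```

arm_command(
  plan=[
    [[0.8,1.6,0],1.0],
    [[1.6,3.2,0],2.0],
    [[2.4,4.8,0],3.0],
    [[3.2,6.4,0],4.0],
    [[4.0,8.0,0],5.0],
  ],
)

```text
time: 1.6
position: [0.5347, 0.0017, 0.2223]
tool_rot: [0.516, -0.484, 0.483, -0.516]
ft_force: [0.3, -1.0, 0.1]
grip_width: 0.0003
```

arm_command(
  plan=[
    [[0.8,1.6,0],1.0],
    [[1.6,3.2,0],2.0],
    [[2.4,4.8,0],3.0],
    [[3.2,6.2,0],3.5],
    [[3.5,7.3,0],3.6],
  ],
)

```text
time: 2.1
position: [0.6233, 0.1847, 0.222]
tool_rot: [-0.585, 0.397, -0.397, 0.585]
ft_force: [-0.6, -0.9, 0.3]
grip_width: 0.0003
```

arm_command(
  plan=[
    [[0,0,-1.0],0],
    [[0,0,-2.2],0],
    [[0,0,-3.4],0],
    [[0,0,-4.4],0],
    [[0,0,-5.0],0],
  ],
)

```text
time: 2.6
position: [0.6202, 0.1822, 0.0947]
tool_rot: [0.586, -0.399, 0.397, -0.584]
ft_force: [-0.9, 0.4, -0.1]
grip_width: 0.0006
```

```bash
cat > look.py <<'E'
import sys
from rig import *
from h import *
k=sys.argv[1]
for n in("scene","top"):
    c=camera(n);pickle.dump(c,open(n+'.pkl','wb'))
    im=c['pixels'][165:320,200:350,::-1] if n=='scene' else c['pixels'][125:245,150:285,::-1]
    cv2.imwrite(f'pics/{n}{k}.png',cv2.resize(im,None,fx=3.8,fy=3.8,interpolation=cv2.INTER_CUBIC))
    ctr=np.array([.5815,.1372])
    for a,u,v in reds(c):
        for z in(.0735,.0815):
            X=onz(c,(u,v),z)[:2]-ctr
            if abs(np.hypot(*X)-.1)<.012: print(n,a,z,X.round(4),'ang',np.degrees(np.arctan2(X[1],X[0])).round(1))
o=get_obs();print(o['time'],o['position'],o['ft_force'])
E
python3 look.py 1
```

```text
scene 22 0.0735 [ 0.0384 -0.0926] ang -67.5
scene 22 0.0815 [ 0.0416 -0.0867] ang -64.4
scene 24 0.0735 [-0.0345  0.0936] ang 110.2
scene 24 0.0815 [-0.0308  0.0981] ang 107.4
scene 29 0.0735 [0.0949 0.0359] ang 20.7
scene 29 0.0815 [0.0976 0.0408] ang 22.7
top 13 0.0735 [ 0.0361 -0.093 ] ang -68.8
top 13 0.0815 [ 0.0351 -0.0931] ang -69.3
top 46 0.0735 [-0.0931 -0.0359] ang -158.9
top 46 0.0815 [-0.0932 -0.0364] ang -158.7
2.7 [0.61999869 0.18202218 0.09483926] [ 0.16994891 -0.13614587 -0.82460529]
```

View pics/scene1.png

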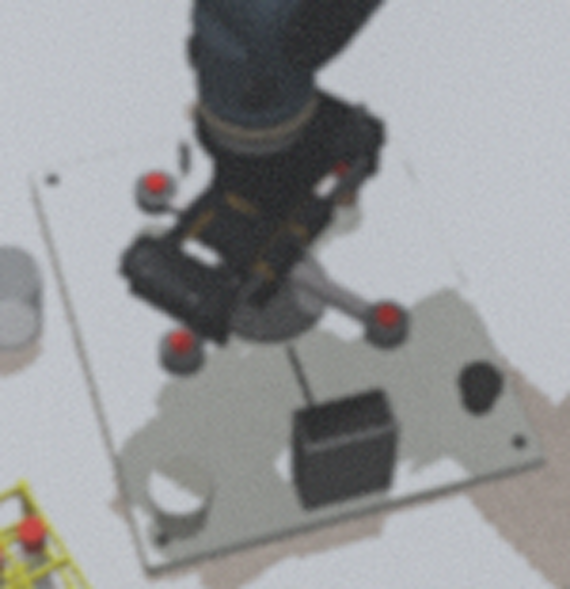

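arm_command(
  plan=[
    [[0,0,-0.4],0],
    [[0,0,-0.9],0],
    [[0,0,-1.4],0],
    [[0,0,-1.8],0],
    [[0,0,-1.9],0],
  ],
)

```text
time: 3.2
position: [0.6209, 0.1822, 0.0484]
tool_rot: [0.585, -0.399, 0.397, -0.584]
ft_force: [-1.1, 0.6, -1.2]
grip_width: 0.0006
```

Run:
```python
import numpy as np
a=np.radians(21.3);u=np.array([np.cos(a),np.sin(a)]);n=np.array([-u[1],u[0]])
print('close',(-.010*n/.025).round(2))
p=.0525*u+.0177*n
R=lambda d:np.array([[np.cos(d),-np.sin(d)],[np.sin(d),np.cos(d)]])
for call in range(5):
    s=R(-np.radians(25*call))@p
    print([((R(-np.radians(5*(i+1)))@s-s)/.025).round(2).tolist() for i in range(5)])
```

```text
close [ 0.15 -0.37]
[[0.12, -0.15], [0.22, -0.32], [0.31, -0.49], [0.38, -0.67], [0.44, -0.85]]
[[0.04, -0.19], [0.07, -0.38], [0.07, -0.57], [0.07, -0.77], [0.04, -0.96]]
[[-0.04, -0.19], [-0.1, -0.37], [-0.17, -0.55], [-0.26, -0.72], [-0.37, -0.89]]
[[-0.12, -0.15], [-0.25, -0.3], [-0.39, -0.43], [-0.54, -0.54], [-0.71, -0.65]]
[[-0.17, -0.09], [-0.35, -0.16], [-0.53, -0.22], [-0.72, -0.26], [-0.92, -0.29]]
```

arm_command(
  plan=[
    [[0.03,-0.08,0],0],
    [[0.07,-0.16,0],0],
    [[0.1,-0.25,0],0],
    [[0.13,-0.33,0],0],
    [[0.15,-0.37,0],0],
  ],
)

```text
time: 3.7
position: [0.6261, 0.1728, 0.0505]
tool_rot: [-0.584, 0.398, -0.398, 0.585]
ft_force: [-0.3, 0.0, -0.2]
grip_width: 0.0003
```

arm_command(
  plan=[
    [[0.06,-0.08,0],-0.5],
    [[0.12,-0.15,0],-1],
    [[0.17,-0.24,0],-1.5],
    [[0.22,-0.32,0],-2],
    [[0.31,-0.49,0],-3],
  ],
)

```text
time: 4.2
position: [0.6335, 0.1613, 0.0503]
tool_rot: [-0.527, 0.472, -0.471, 0.527]
ft_force: [0.1, 0.3, -0.3]
grip_width: 0.0005
```

arm_command(
  plan=[
    [[0.04,-0.09,0],-0.5],
    [[0.07,-0.18,0],-1],
    [[0.1,-0.27,0],-1.5],
    [[0.13,-0.36,0],-2],
  ],
)

```text
time: 4.6
position: [0.6371, 0.152, 0.0503]
tool_rot: [0.484, -0.515, 0.516, -0.485]
ft_force: [-0.1, 1.1, -0.0]
grip_width: 0.0008
```

```bash
python3 look.py 2
```

```text
scene 81 0.0735 [-0.1016 -0.0014] ang -179.2
scene 81 0.0815 [-0.0973  0.0038] ang 177.8
scene 28 0.0735 [0.0046 0.1003] ang 87.4
scene 28 0.0815 [0.008  0.1048] ang 85.6
top 13 0.0735 [-0.0044 -0.0997] ang -92.5
top 13 0.0815 [-0.0051 -0.0998] ang -92.9
4.7 [0.63702732 0.15155576 0.05026245] [-0.50834484 -0.32671767  0.15280413]
```

View pics/scene2.png

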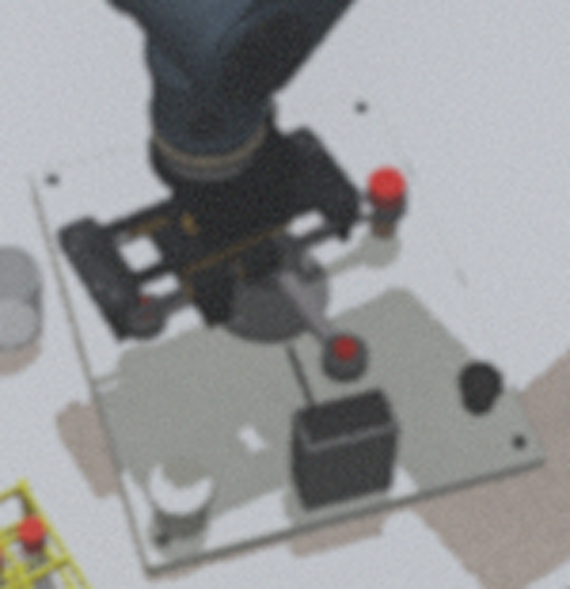

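arm_command(
  plan=[
    [[0.02,-0.1,0],-0.5],
    [[0.04,-0.19,0],-1],
    [[0.07,-0.38,0],-2],
    [[0.07,-0.57,0],-3],
    [[0.07,-0.77,0],-4],
  ],
)

```text
time: 5.2
position: [0.6389, 0.1328, 0.0503]
tool_rot: [0.387, -0.592, 0.592, -0.388]
ft_force: [1.1, 0.5, -0.5]
grip_width: 0.001
```

arm_command(
  plan=[
    [[-0.03,-0.19,0],-1],
    [[-0.07,-0.38,0],-2],
    [[-0.13,-0.56,0],-3],
    [[-0.2,-0.74,0],-4],
    [[-0.29,-0.91,0],-5],
  ],
)

```text
time: 5.7
position: [0.632, 0.1097, 0.0504]
tool_rot: [0.249, -0.661, 0.662, -0.25]
ft_force: [0.4, -0.1, -0.0]
grip_width: 0.0004
```

arm_command(
  plan=[
    [[-0.11,-0.17,0],-1],
    [[-0.23,-0.32,0],-2],
    [[-0.36,-0.47,0],-3],
    [[-0.5,-0.6,0],-4],
    [[-0.58,-0.66,0],-4.5],
  ],
)

```text
time: 6.2
position: [0.6171, 0.0929, 0.0504]
tool_rot: [0.116, -0.697, 0.698, -0.117]
ft_force: [0.0, -0.4, 0.2]
grip_width: 0.0006
```

```bash
python3 look.py 3
```

```text
scene 23 0.0735 [-0.0913 -0.0356] ang -158.7
scene 23 0.0815 [-0.0871 -0.0301] ang -160.9
scene 91 0.0735 [-0.0368  0.0901] ang 112.2
scene 91 0.0815 [-0.0331  0.0946] ang 109.3
scene 26 0.0735 [0.0952 0.0365] ang 21.0
scene 26 0.0815 [0.0979 0.0414] ang 22.9
top 45 0.0735 [-0.0353  0.0941] ang 110.5
top 45 0.0815 [-0.0358  0.0929] ang 111.1
6.3 [0.61660633 0.09309127 0.05027285] [0.22810866 0.99215706 0.31200981]
```

View pics/scene3.png

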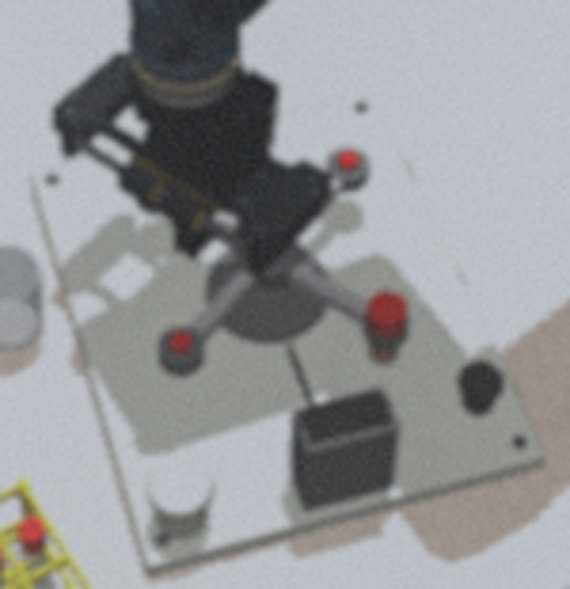

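View pics/top3.png

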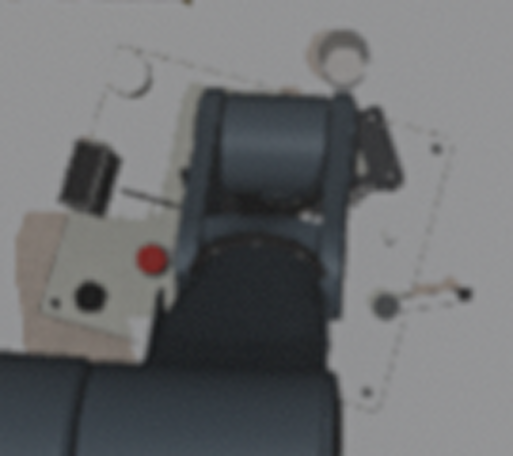

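Run:
```python
import numpy as np
s=np.array([.6168,.0930])-[.5815,.1372]
R=lambda d:np.array([[np.cos(d),-np.sin(d)],[np.sin(d),np.cos(d)]])
for d in(5,10,15,20,25,28,30): print(d,((R(-np.radians(d))@s-s)/.025).round(2))
```

```text
5 [-0.16 -0.12]
10 [-0.33 -0.22]
15 [-0.51 -0.31]
20 [-0.69 -0.38]
25 [-0.88 -0.43]
28 [-1.   -0.46]
30 [-1.07 -0.47]
```

arm_command(
  plan=[
    [[-0.08,-0.06,0],-0.5],
    [[-0.16,-0.12,0],-1],
    [[-0.33,-0.22,0],-2],
    [[-0.51,-0.31,0],-3],
    [[-0.69,-0.38,0],-4],
  ],
)

```text
time: 6.8
position: [0.6, 0.0839, 0.0503]
tool_rot: [0.007, 0.707, -0.707, -0.006]
ft_force: [-0.1, 0.4, 0.6]
grip_width: 0.0005
```

arm_command(
  plan=[
    [[-0.1,-0.03,0],-0.5],
    [[-0.19,-0.05,0],-1],
    [[-0.25,-0.07,0],-1.3],
    [[-0.31,-0.08,0],-1.6],
  ],
)

```text
time: 7.2
position: [0.5921, 0.0819, 0.0503]
tool_rot: [0.056, 0.705, -0.705, -0.055]
ft_force: [1.8, 0.2, 0.7]
grip_width: 0.0003
```

```bash
python3 look.py 4
```

```text
scene 18 0.0735 [-0.0967  0.0136] ang 172.0
scene 18 0.0815 [-0.0925  0.0187] ang 168.5
scene 25 0.0735 [ 0.1015 -0.0124] ang -7.0
scene 25 0.0815 [ 0.1041 -0.0071] ang -3.9
scene 108 0.0735 [0.0118 0.0952] ang 83.0
scene 108 0.0815 [0.0151 0.0997] ang 81.4
top 10 0.0735 [ 0.0993 -0.0138] ang -7.9
top 10 0.0815 [ 0.098  -0.0144] ang -8.4
top 44 0.0735 [0.0139 0.0998] ang 82.1
top 44 0.0815 [0.0131 0.0985] ang 82.4
7.3 [0.59158133 0.08189998 0.05012304] [-0.75385371  0.16358234 -0.00234135]
```

View pics/scene4.png

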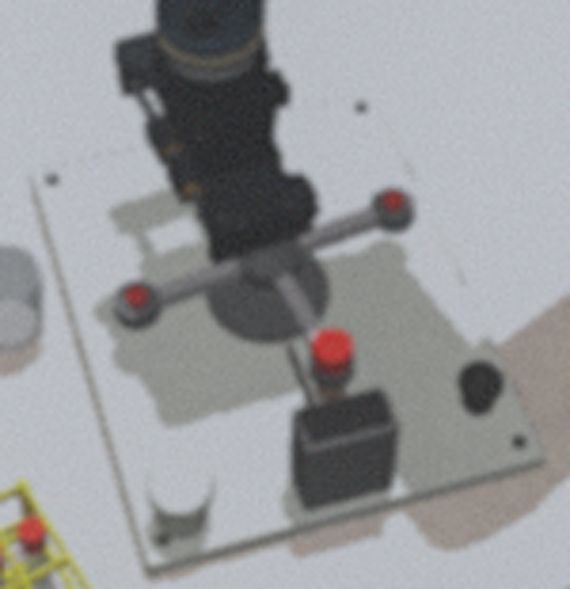

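View pics/top4.png

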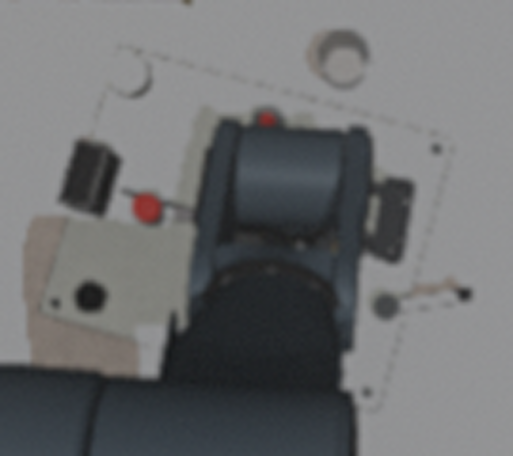

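arm_command(
  plan=[
    [[-0.06,-0.01,0],-0.3],
    [[-0.12,-0.02,0],-0.6],
    [[-0.16,-0.03,0],-0.8],
    [[-0.2,-0.03,0],-1],
    [[-0.2,-0.03,0],-1],
  ],
)

```text
time: 7.8
position: [0.5863, 0.0811, 0.05]
tool_rot: [-0.086, -0.702, 0.702, 0.086]
ft_force: [0.5, 0.3, 0.7]
grip_width: 0.0006
```

```bash
python3 look.py 5
```

```text
scene 20 0.0735 [-0.0949  0.0239] ang 165.8
scene 20 0.0815 [-0.0907  0.0289] ang 162.3
scene 25 0.0735 [ 0.1001 -0.0227] ang -12.8
scene 25 0.0815 [ 0.1027 -0.0173] ang -9.6
scene 106 0.0735 [0.0222 0.0934] ang 76.6
scene 106 0.0815 [0.0254 0.0979] ang 75.4
top 13 0.0735 [ 0.0968 -0.0229] ang -13.3
top 13 0.0815 [ 0.0955 -0.0235] ang -13.8
top 48 0.0735 [0.023  0.0978] ang 76.8
top 48 0.0815 [0.0222 0.0965] ang 77.1
7.9 [0.58633677 0.0810495  0.04997789] [0.61920401 0.19532387 0.38453827]
```

Run:
```python
from h import *
t=pickle.load(open('top.pkl','rb'));s=pickle.load(open('scene.pkl','rb'))
def blob(c,u,v,r=4):
    g=c['pixels'].astype(float).mean(2);u0,v0=int(round(u)),int(round(v))
    p=g[v0-r:v0+r+1,u0-r:u0+r+1];w=np.clip(np.median(p)-12-p,0,None);y,x=np.mgrid[v0-r:v0+r+1,u0-r:u0+r+1]
    return (x*w).sum()/w.sum(),(y*w).sum()/w.sum()
ang=lambda d:np.degrees(np.arctan2(d[1],d[0]))
A=[onz(t,blob(t,150+a/3.8,125+b/3.8),.018)[:2] for a,b in((436,149),(366,392),(55,303))]
B=[onz(s,blob(s,200+a/3.8,165+b/3.8),.018)[:2] for a,b in((52,180),(361,106),(519,440))]
for P in(A,B): print(np.round(P,4),ang(P[2]-P[1]),ang(P[0]-P[1])+90,ang(P[2]-P[0]), (P[0]+P[2])/2)
```

```text
[[ 0.6617 -0.0406]
 [ 0.4126  0.0366]
 [ 0.5052  0.3349]] 72.75563028753817 72.78870410236203 112.63828872318558 [0.58344499 0.14713846]
[[ 0.6633 -0.0416]
 [ 0.4219  0.0244]
 [ 0.5071  0.3335]] 74.5879301943073 74.72525558095165 112.61698229740277 [0.58521331 0.14594209]
```

arm_command(
  plan=[
    [[-0.03,0,0],-0.15],
    [[-0.05,0,0],-0.25],
    [[-0.07,0,0],-0.35],
    [[-0.08,0,0],-0.4],
    [[-0.08,0,0],-0.4],
  ],
)

```text
time: 8.4
position: [0.5846, 0.081, 0.05]
tool_rot: [-0.098, -0.7, 0.7, 0.098]
ft_force: [-0.1, 0.2, -1.2]
grip_width: 0.0005
```

```bash
python3 look.py 6
```

```text
scene 19 0.0735 [-0.0944  0.0267] ang 164.2
scene 19 0.0815 [-0.0902  0.0317] ang 160.7
scene 25 0.0735 [ 0.0993 -0.0258] ang -14.6
scene 25 0.0815 [ 0.102  -0.0204] ang -11.3
scene 105 0.0735 [0.0252 0.0925] ang 74.8
scene 105 0.0815 [0.0284 0.0969] ang 73.7
top 13 0.0735 [ 0.0961 -0.0264] ang -15.4
top 13 0.0815 [ 0.0948 -0.0269] ang -15.9
top 45 0.0735 [0.0261 0.097 ] ang 74.9
top 45 0.0815 [0.0253 0.0958] ang 75.2
8.5 [0.58458453 0.08106182 0.05003298] [ 0.56930594 -0.42556329 -0.27250558]
```

arm_command(
  plan=[
    [[0.1,-0.03,0],0],
    [[0.25,-0.07,0],0],
    [[0.4,-0.1,0.0],0],
    [[0.4,-0.1,0.5],0],
    [[0.4,-0.1,1.5],0],
  ],
)

```text
time: 9.0
position: [0.5932, 0.0786, 0.0867]
tool_rot: [-0.097, -0.7, 0.7, 0.1]
ft_force: [0.1, -0.4, -0.3]
grip_width: 0.0003
```

arm_command(
  plan=[
    [[0,0,1.2],0],
    [[0,0,2.4],0],
    [[0,0,3.2],0],
    [[0,-1.5,3.2],0],
    [[0,-3.0,3.2],0],
  ],
)

```text
time: 9.5
position: [0.5953, 0.0038, 0.1698]
tool_rot: [-0.098, -0.7, 0.7, 0.096]
ft_force: [0.7, -0.2, -0.8]
grip_width: 0.0005
```

```bash
python3 look.py 7
```

```text
scene 19 0.0735 [-0.0245 -0.0966] ang -104.2
scene 19 0.0815 [-0.0208 -0.0906] ang -103.0
scene 19 0.0735 [-0.0946  0.0264] ang 164.4
scene 19 0.0815 [-0.0904  0.0314] ang 160.8
scene 21 0.0735 [ 0.0984 -0.0256] ang -14.6
scene 21 0.0815 [ 0.1011 -0.0201] ang -11.3
scene 99 0.0735 [0.0254 0.0925] ang 74.7
scene 99 0.0815 [0.0286 0.097 ] ang 73.6
top 13 0.0735 [ 0.0959 -0.0264] ang -15.4
top 13 0.0815 [ 0.0946 -0.0269] ang -15.9
top 46 0.0735 [0.0262 0.097 ] ang 74.9
top 46 0.0815 [0.0253 0.0958] ang 75.2
top 12 0.0735 [-0.027  -0.0963] ang -105.6
top 12 0.0815 [-0.0275 -0.0965] ang -105.9
top 13 0.0735 [-0.0968  0.0259] ang 165.0
top 13 0.0815 [-0.0969  0.0251] ang 165.5
9.6 [ 5.95463465e-01 -3.93689122e-04  1.68995546e-01] [ 0.99628769 -0.21036572  0.22657549]
```

View pics/scene7.png

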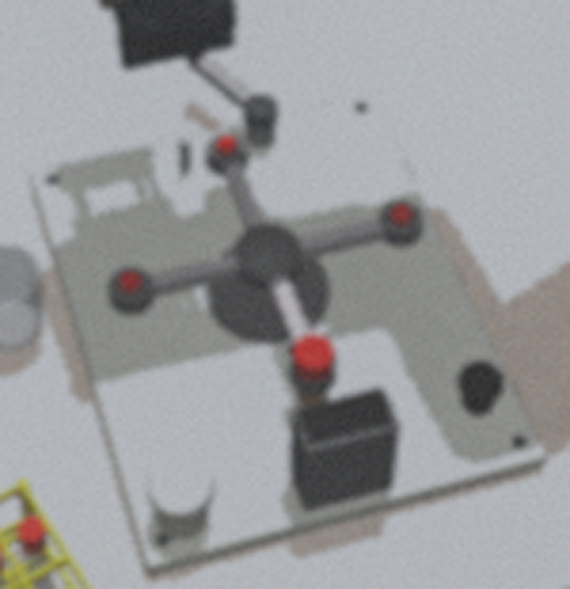

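View pics/top7.png

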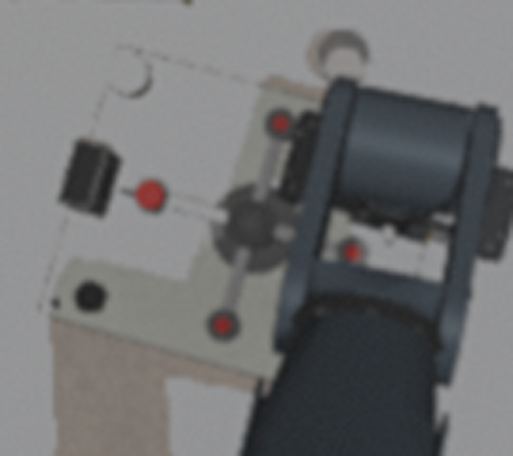

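arm_command(
  plan=[
    [[-0.8,-0.4,0],0.9],
    [[-2.0,-1.0,0],2.2],
    [[-3.2,-1.7,0],3.6],
    [[-4.1,-2.2,0],4.6],
    [[-4.4,-2.3,0],5.0],
  ],
)

```text
time: 10.1
position: [0.4818, -0.0538, 0.168]
tool_rot: [-0.057, 0.705, -0.705, 0.055]
ft_force: [0.0, 0.4, 0.1]
grip_width: 0.0004
```

arm_command(
  plan=[
    [[0,0,0],0],
    [[0,0,-0.8],0],
    [[0,0,-1.8],0],
    [[0,0,-2.6],0],
    [[0,0,-3.0],0],
  ],
)

```text
time: 10.6
position: [0.4849, -0.0532, 0.0914]
tool_rot: [-0.056, 0.705, -0.705, 0.055]
ft_force: [-0.3, 0.3, -0.2]
grip_width: 0.0005
```

```bash
python3 look.py 8
```

```text
scene 18 0.0735 [-0.0241 -0.0958] ang -104.1
scene 18 0.0815 [-0.0204 -0.0898] ang -102.8
scene 20 0.0735 [-0.0945  0.0264] ang 164.4
scene 20 0.0815 [-0.0903  0.0314] ang 160.8
scene 28 0.0735 [ 0.0984 -0.0259] ang -14.7
scene 28 0.0815 [ 0.101  -0.0204] ang -11.4
scene 97 0.0735 [0.0254 0.0925] ang 74.6
scene 97 0.0815 [0.0286 0.097 ] ang 73.5
top 13 0.0735 [ 0.096  -0.0263] ang -15.3
top 13 0.0815 [ 0.0947 -0.0268] ang -15.8
top 46 0.0735 [0.0262 0.0971] ang 74.9
top 46 0.0815 [0.0254 0.0958] ang 75.2
top 12 0.0735 [-0.0269 -0.0963] ang -105.6
top 12 0.0815 [-0.0275 -0.0965] ang -105.9
top 13 0.0735 [-0.0968  0.026 ] ang 165.0
top 13 0.0815 [-0.0969  0.0251] ang 165.5
10.7 [ 0.48458824 -0.05332473  0.0915984 ] [ 0.88816465 -0.31025145  0.15657345]
```

View pics/scene8.png

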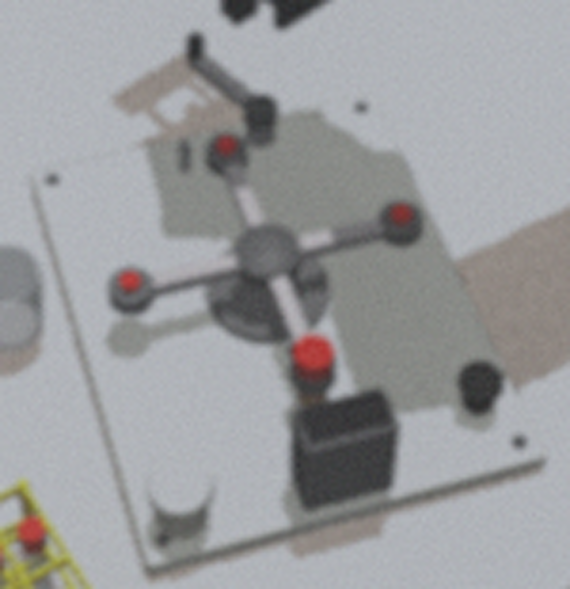

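Run:
```python
import numpy as np
piv=np.array([.5044,.0075])
s0=np.array([.4847,-.0533])+.025*np.array([.42,.07])-piv
R=lambda d:np.array([[np.cos(d),-np.sin(d)],[np.sin(d),np.cos(d)]])
for st,en in((0,15),(15,35),(35,55),(55,70)):
    s=R(np.radians(st))@s0
    print(st,[(d-st,((R(np.radians(d))@s0-s)/.025).round(2).tolist()) for d in range(st+5,en+1,5)])
```

```text
0 [(5, [0.21, -0.02]), (10, [0.42, -0.03]), (15, [0.62, -0.01])]
15 [(5, [0.21, 0.03]), (10, [0.41, 0.08]), (15, [0.61, 0.15]), (20, [0.8, 0.23])]
35 [(5, [0.18, 0.1]), (10, [0.36, 0.22]), (15, [0.52, 0.35]), (20, [0.67, 0.49])]
55 [(5, [0.14, 0.16]), (10, [0.26, 0.32]), (15, [0.37, 0.5])]
```

arm_command(
  plan=[
    [[0,0,-0.6],0],
    [[0,0,-1.3],0],
    [[0,0,-1.9],0],
    [[0.2,0.03,-1.9],0],
    [[0.42,0.07,-1.9],0],
  ],
)

```text
time: 11.2
position: [0.4964, -0.0522, 0.0458]
tool_rot: [0.055, -0.705, 0.705, -0.056]
ft_force: [0.7, -0.4, 0.2]
grip_width: 0.0005
```

arm_command(
  plan=[
    [[0.1,-0.01,0],0.5],
    [[0.21,-0.02,0],1],
    [[0.32,-0.03,0],1.5],
    [[0.42,-0.03,0],2],
    [[0.62,-0.01,0],3],
  ],
)

```text
time: 11.7
position: [0.5118, -0.0525, 0.0465]
tool_rot: [0.148, -0.691, 0.692, -0.149]
ft_force: [-0.5, -0.3, -0.3]
grip_width: 0.0004
```

arm_command(
  plan=[
    [[0.21,0.03,0],1],
    [[0.41,0.08,0],2],
    [[0.61,0.15,0],3],
    [[0.8,0.23,0],4],
    [[0.8,0.23,0],4],
  ],
)

```text
time: 12.2
position: [0.5328, -0.0467, 0.0465]
tool_rot: [0.264, -0.655, 0.656, -0.266]
ft_force: [0.3, 0.6, -0.7]
grip_width: 0.0006
```

```bash
python3 look.py 9
```

```text
scene 18 0.0735 [-0.0241 -0.0957] ang -104.2
scene 18 0.0815 [-0.0205 -0.0897] ang -102.9
scene 19 0.0735 [-0.0943  0.0267] ang 164.2
scene 19 0.0815 [-0.0902  0.0317] ang 160.6
scene 28 0.0735 [ 0.0984 -0.0258] ang -14.7
scene 28 0.0815 [ 0.101  -0.0204] ang -11.4
scene 99 0.0735 [0.0268 0.0927] ang 73.9
scene 99 0.0815 [0.03   0.0972] ang 72.8
top 12 0.0735 [ 0.096  -0.0263] ang -15.3
top 12 0.0815 [ 0.0947 -0.0268] ang -15.8
top 42 0.0735 [0.027  0.0971] ang 74.4
top 42 0.0815 [0.0262 0.0959] ang 74.7
top 13 0.0735 [-0.0269 -0.0964] ang -105.6
top 13 0.0815 [-0.0274 -0.0965] ang -105.9
top 12 0.0735 [-0.0963  0.026 ] ang 164.9
top 12 0.0815 [-0.0964  0.0252] ang 165.4
12.3 [ 0.53181637 -0.04676234  0.04608698] [-0.49504284  0.11746457  0.04830444]
```

View pics/scene9.png

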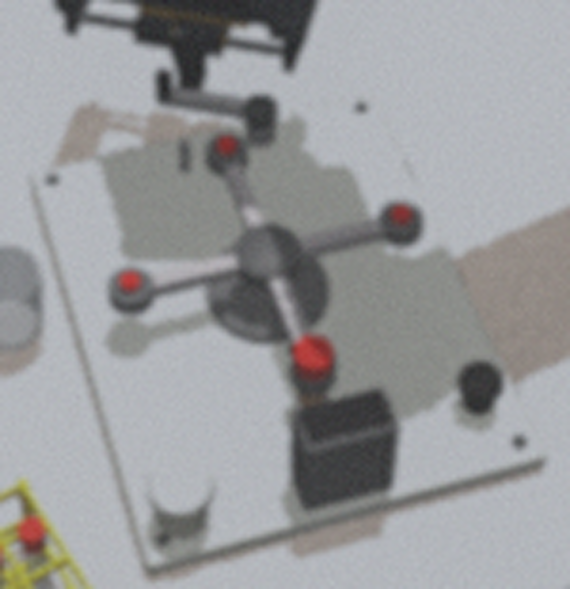

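arm_command(
  plan=[
    [[0.09,0.05,0],0.5],
    [[0.18,0.1,0],1],
    [[0.36,0.22,0],2],
    [[0.52,0.35,0],3],
    [[0.67,0.49,0],4],
  ],
)

```text
time: 12.8
position: [0.5476, -0.0346, 0.0456]
tool_rot: [0.375, -0.599, 0.599, -0.375]
ft_force: [-0.4, -0.3, -0.0]
grip_width: 0.0001
```

```bash
python3 look.py 10|tail -1
python3 - <<'E'
from h import *
s=pickle.load(open('scene.pkl','rb'))
g=s['pixels'].astype(float).mean(2)
E
```

```text
12.9 [ 0.54806708 -0.03434208  0.04555174] [ 0.08357043 -0.55613496  0.05899597]
```

View pics/scene10.png

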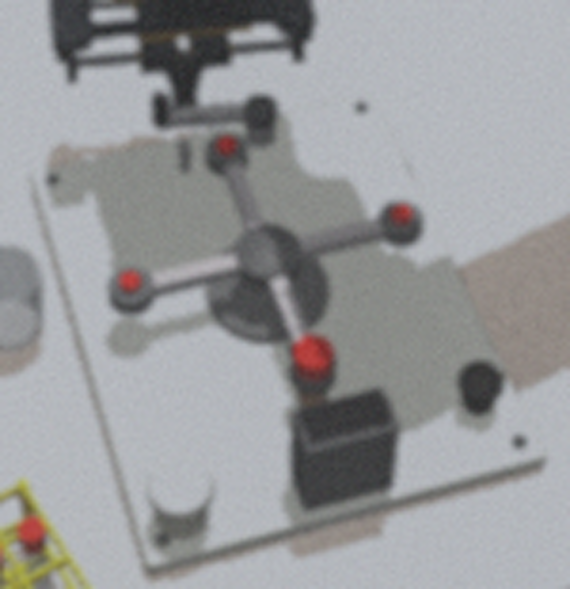

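arm_command(
  plan=[
    [[0.04,0.04,0],0.3],
    [[0.07,0.08,0],0.5],
    [[0.1,0.12,0],0.8],
    [[0.14,0.16,0],1],
    [[0.14,0.16,0],1],
  ],
)

```text
time: 13.4
position: [0.551, -0.0304, 0.045]
tool_rot: [-0.401, 0.583, -0.583, 0.401]
ft_force: [-1.7, -0.1, -0.2]
grip_width: 0.0004
```

```bash
python3 look.py 11|tail -1
python3 - <<'E'
from h import *
s=pickle.load(open('scene.pkl','rb'));im=s['pixels'][175:225,230:290,::-1]
cv2.imwrite('pics/lev11.png',cv2.resize(im,None,fx=10,fy=10,interpolation=cv2.INTER_CUBIC))
ang=0
piv=np.array([.5044,.0075])
for d in(-35,-30,-25,-20,-15.4):
    a=np.radians(d);X=[*(piv+.076*np.array([np.cos(a),np.sin(a)])),.071];u=proj(s,X);print(d,((u-[230,175]+.5)*10).round(0))
a=np.radians(-15.4)
E
```

```text
13.5 [ 0.55087807 -0.03030495  0.04498044] [-0.23982926  0.58724767  0.24720351]
-35 [127. 129.]
-30 [126. 146.]
-25 [128. 163.]
-20 [131. 180.]
-15.4 [136. 195.]
```

View pics/lev11.png

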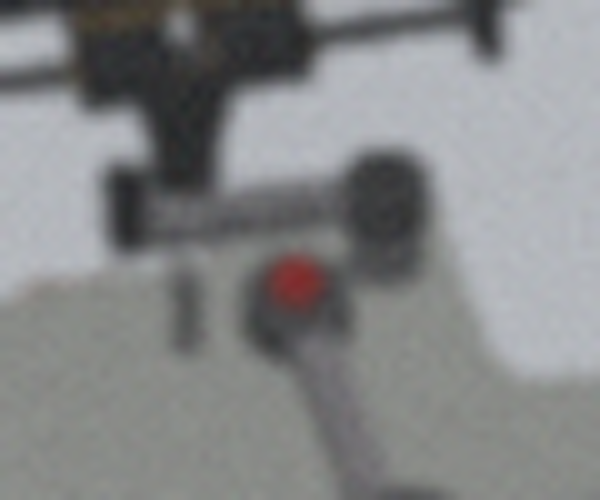

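arm_command(
  plan=[
    [[0.03,0.04,0],0.2],
    [[0.06,0.08,0],0.4],
    [[0.08,0.12,0],0.6],
    [[0.1,0.15,0],0.8],
    [[0.1,0.15,0],0.8],
  ],
)

```text
time: 14.0
position: [0.5535, -0.0265, 0.045]
tool_rot: [-0.421, 0.568, -0.568, 0.421]
ft_force: [-0.5, -0.2, -0.1]
grip_width: 0.0003
```

arm_command(
  plan=[
    [[0.01,0.02,0],0.1],
    [[0.02,0.04,0],0.2],
    [[0.03,0.05,0],0.2],
    [[0.03,0.05,0],0.2],
  ],
)

```text
time: 14.4
position: [0.5542, -0.0254, 0.0451]
tool_rot: [-0.426, 0.565, -0.565, 0.426]
ft_force: [-0.3, 0.5, 0.3]
grip_width: 0.0003
```

```bash
python3 look.py 12|tail -1
python3 - <<'E'
from h import *
s=pickle.load(open('scene.pkl','rb'));im=s['pixels'][175:225,230:290,::-1]
cv2.imwrite('pics/lev12.png',cv2.resize(im,None,fx=10,fy=10,interpolation=cv2.INTER_CUBIC))
E
```

```text
14.5 [ 0.55419754 -0.02541784  0.0450587 ] [-0.11745307 -0.51788968  0.46965028]
```

View pics/lev12.png

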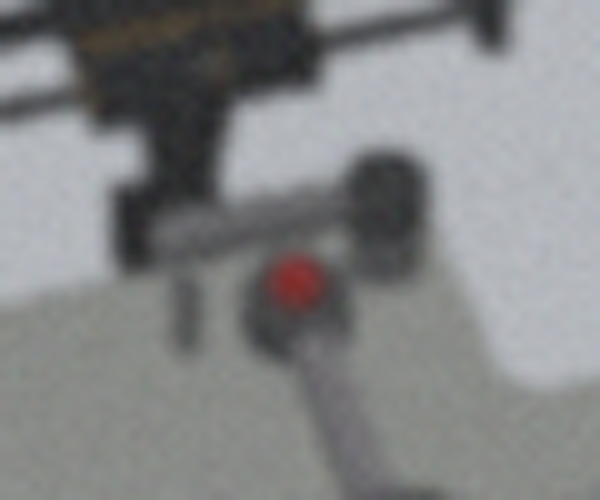

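arm_command(
  plan=[
    [[0.01,0.02,0],0.1],
    [[0.01,0.04,0],0.2],
    [[0.01,0.04,0],0.2],
  ],
)

```text
time: 14.8
position: [0.5546, -0.0244, 0.0451]
tool_rot: [0.431, -0.561, 0.561, -0.431]
ft_force: [-0.6, -0.7, -0.1]
grip_width: 0.0005
```

arm_command(
  plan=[
    [[0.01,0.02,0],0.1],
    [[0.01,0.04,0],0.2],
    [[0.01,0.04,0],0.2],
  ],
)

```text
time: 15.1
position: [0.5548, -0.0243, 0.0451]
tool_rot: [0.436, -0.556, 0.557, -0.435]
ft_force: [0.3, -5.7, 1.3]
grip_width: 0.0003
```

arm_command(
  plan=[
    [[0,0,0],0],
    [[0,0,0],0],
  ],
)

```text
time: 15.3
position: [0.5548, -0.0243, 0.0451]
tool_rot: [0.436, -0.557, 0.557, -0.435]
ft_force: [-1.2, -5.9, -0.5]
grip_width: 0.0003
```

```bash
python3 look.py 13|tail -1
python3 - <<'E'
from h import *
s=pickle.load(open('scene.pkl','rb'));im=s['pixels'][175:225,230:290,::-1]
cv2.imwrite('pics/lev13.png',cv2.resize(im,None,fx=10,fy=10,interpolation=cv2.INTER_CUBIC))
E
```

```text
15.4 [ 0.55479977 -0.02430661  0.04512217] [-1.27574245 -5.33541451  0.0722276 ]
```

View pics/lev13.png

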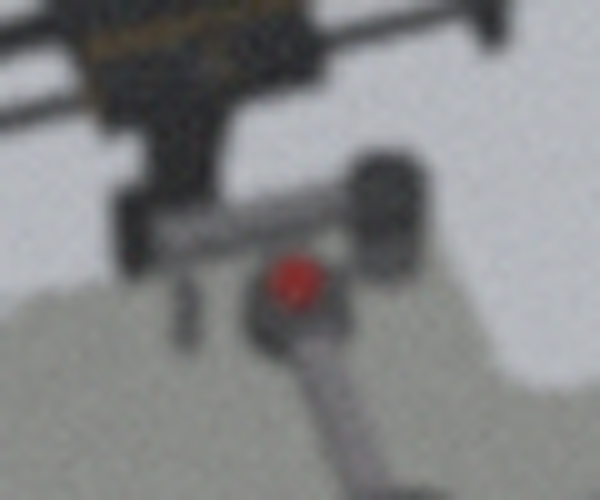

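arm_command(
  plan=[
    [[-0.05,-0.15,0],0],
    [[-0.15,-0.5,0],0],
    [[-0.3,-1.0,0],0],
    [[-0.3,-1.2,1.0],0],
    [[-0.3,-1.5,2.5],0],
  ],
)

```text
time: 15.9
position: [0.5447, -0.0612, 0.1061]
tool_rot: [-0.436, 0.559, -0.555, 0.434]
ft_force: [0.5, -1.0, -0.5]
grip_width: 0.0004
```

arm_command(
  plan=[
    [[0,-0.5,1.5],0],
    [[0,-2.0,3.0],0],
    [[0,-4.0,4.0],0],
    [[0,-6.0,4.0],0],
    [[0,-8.0,4.0],0],
  ],
)

```text
time: 16.4
position: [0.5471, -0.2555, 0.2093]
tool_rot: [0.435, -0.556, 0.558, -0.436]
ft_force: [0.4, 0.2, -0.1]
grip_width: 0.0006
```

arm_command(
  plan=[
    [[0,-1.5,0],0],
    [[0,-2.5,0],0],
    [[0,-2.8,0],0],
    [[0,-2.8,0],0],
  ],
)

```text
time: 16.8
position: [0.5463, -0.3239, 0.207]
tool_rot: [-0.435, 0.558, -0.557, 0.435]
ft_force: [-0.1, 1.0, 0.1]
grip_width: 0.0005
```

```bash
python3 look.py 14
python3 - <<'E'
from h import *
ang=lambda d:np.degrees(np.arctan2(d[1],d[0]))
s=pickle.load(open('scene.pkl','rb'));im=s['pixels'][175:225,230:290,::-1]
cv2.imwrite('pics/lev14.png',cv2.resize(im,None,fx=10,fy=10,interpolation=cv2.INTER_CUBIC))
def blob(c,u,v,r=4):
    g=c['pixels'].astype(float).mean(2);u0,v0=int(round(u)),int(round(v))
    p=g[v0-r:v0+r+1,u0-r:u0+r+1];w=np.clip(np.median(p)-12-p,0,None);y,x=np.mgrid[v0-r:v0+r+1,u0-r:u0+r+1]
    return (x*w).sum()/w.sum(),(y*w).sum()/w.sum()
B=[onz(s,blob(s,200+a/3.8,165+b/3.8),.018)[:2] for a,b in((52,180),(361,106),(519,440))]
print(np.round(B,4))
t=pickle.load(open('top.pkl','rb'))
A=[onz(t,blob(t,150+a/3.8,125+b/3.8),.018)[:2] for a,b in((436,149),(366,392),(55,303))]
print(np.round(A,4),ang(A[2]-A[1]),ang(A[0]-A[1])+90)
E
```

```text
scene 22 0.0735 [-0.0239 -0.0964] ang -103.9
scene 22 0.0815 [-0.0203 -0.0904] ang -102.7
scene 27 0.0735 [-0.0947  0.026 ] ang 164.6
scene 27 0.0815 [-0.0905  0.031 ] ang 161.1
scene 27 0.0735 [ 0.0983 -0.0258] ang -14.7
scene 27 0.0815 [ 0.101  -0.0204] ang -11.4
scene 97 0.0735 [0.0253 0.0924] ang 74.7
scene 97 0.0815 [0.0286 0.0969] ang 73.6
top 15 0.0735 [ 0.096  -0.0263] ang -15.3
top 15 0.0815 [ 0.0947 -0.0268] ang -15.8
top 46 0.0735 [0.0262 0.0971] ang 74.9
top 46 0.0815 [0.0253 0.0958] ang 75.2
top 14 0.0735 [-0.027  -0.0963] ang -105.7
top 14 0.0815 [-0.0276 -0.0965] ang -106.0
top 16 0.0735 [-0.097   0.0256] ang 165.2
top 16 0.0815 [-0.0971  0.0247] ang 165.7
16.9 [ 0.54662738 -0.32153375  0.20708506] [ 0.09362572  1.16758593 -0.65352947]
[[ 0.6633 -0.0416]
 [ 0.4218  0.024 ]
 [ 0.5071  0.3337]]
[[ 0.6617 -0.0406]
 [ 0.4192  0.0233]
 [ 0.5053  0.3348]] 74.54985775447236 75.23036819580986
```

View pics/scene14.png

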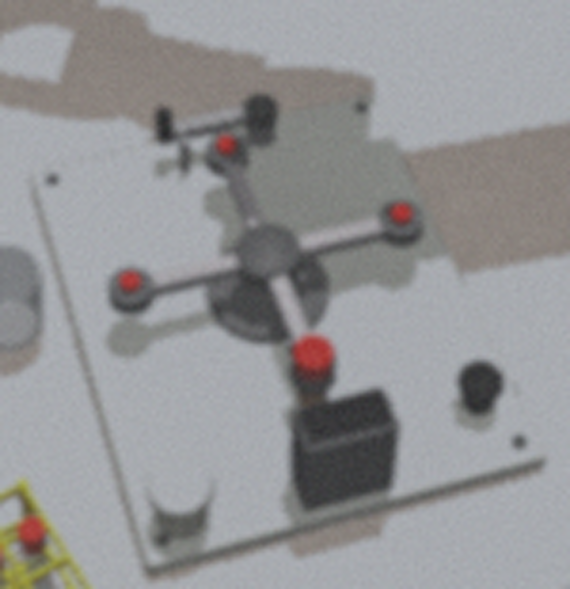

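View pics/top14.png

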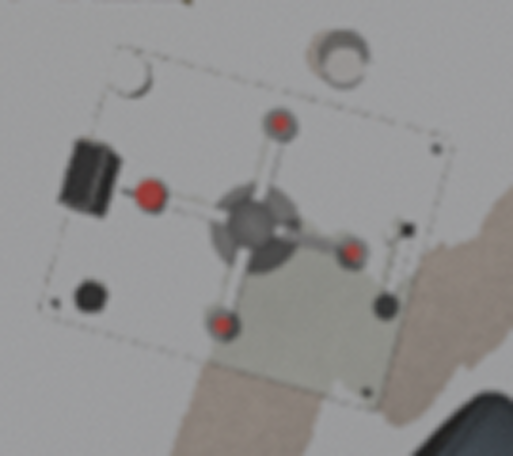

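View pics/lev14.png

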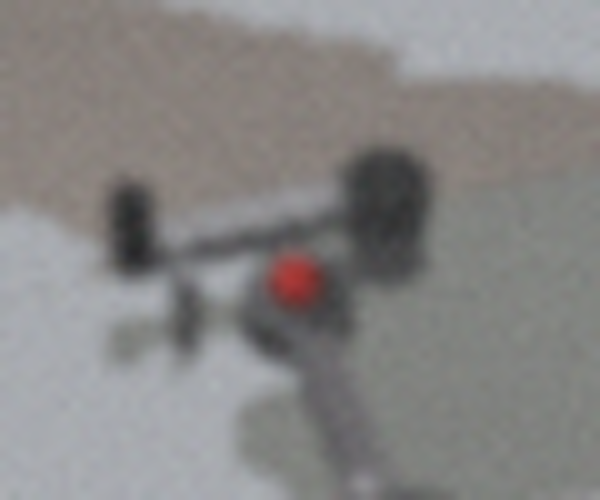

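```bash
python3 -c "
from rig import *
print(hand_in())"
```

```text
the job is handed in; nothing more can be done
None
```

I turned the rotor until the large tube stood in front of the reader's window, then pushed the lock lever over to its stop. The job is handed in at about 17 s of robot time.

**Rotor:** I pushed one spoke clockwise through about 126° with the shut fingertips, working only on the bare part of the spoke. In the last pictures the large tube points at 74.8° in the world frame. The reader direction measured 74.5–75.2° depending on the view and the pair of screws used. I aimed for 74.6°, so the error is about 0.2°, or roughly 0.4 mm at the cap. That is about as fine as the measurement allows.

**Lever:** It stopped moving with a steady push of about 5.5 N, against roughly 1 N of friction. In the pictures it stands parallel to the plate's edge, beside the pin. The blurred view does not show the contact itself, so I rely on that steady force.

**Rest of the bench:** The rotor did not move during the lever push. In the scene view the plate's screws stayed within about 0.5 mm over the lever push. One top-view screw reading disagreed earlier because of the arm's shadow, and I did not use it. The carousel's nearby items look unmoved in the last pictures. I did not check the rack, bottle, jar and tip box again, but the arm only passed well above the bench in their area. It ended clear of everything, and I saw no sign of touching the tubes.

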